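Seat a keyed tube carousel on the shaker and bolt it in

TASK

Take the tube carousel off the rubber mat, set it in the shaker's round pocket and turn it gently until its notches find the keys and it drops fully home. Do not force it down onto the keys: press no harder than a light hand, about 15 N. Then push the retaining bolt fully closed over its rim, without knocking or shifting the bottles and other things around.

Things in the scene. Friction and masses are not known exactly. Their poses are not given: they have to be found in the camera images.
- carousel_mid (a point): Tube carousel, loose, about 0.35 kg: aluminium disc 100 mm across, 16 mm thick, with dark tube holes and a grey bar handle, 40 mm long (x), 18 mm thick (y: grip across it), 34 mm tall on the disc's top. Point on the axis, half-way up, 25 mm above the underside; handle from 9 mm below it to 25 mm above. z up, +x to the wide notch. It starts on a 4 mm rubber mat, +x within 0.45 rad of world +x.
- wide_notch (a point): The carousel's wide rim notch (mid-depth, 44 mm from the axis, at the disc's top); axes as the carousel's. Three notches are cut right through the rim, 11.5 mm deep: this one 18 mm wide and two 12 mm wide, at 95 and 215 degrees anticlockwise from it seen from above, so only one way round fits. The disc's lower edge has a 2 mm bevel, and the notched rim's underside stands 1 mm higher than the middle's.
- pocket (a point): Tube shaker: fixed white housing 210 x 150 x 70 mm with a round pocket in its top, 103 mm across, 18 mm deep. Point at the centre of the pocket's mouth, level with the housing's top, 30 mm ahead (+x) of the housing's centre; x runs away from the bolt, z up. carousel_mid lies 15 mm above this point when the disc rests on the keys, 7 mm above it when fully home on the floor.
- pocket_floor (a point): Centre of the pocket's floor; axes as pocket's. On it a stiff hub (slips above 0.6 N m) carries three steel keys by the wall, 9 mm high, 10 mm deep: one 14 mm wide, two 8 mm wide at 95 and 215 degrees anticlockwise from it. The wide key lies anywhere within 0.6 rad either side of this +x: not measured, to be seen or felt. The carousel drops on when within about 0.04 rad of the hub.
- bolt (a joint): Slide of the retaining bolt, metres: 0 drawn back clear of the pocket, 0.024 fully closed (stop), its tongue reaching 20 mm over the pocket's edge. It moves along the shaker's +x with about 2 N of drag and stays where left. The steel tongue (22 mm wide, 6 mm thick) runs 0.5 mm above the housing's top and passes over the carousel only when that is fully home.
- bolt_post (a point): Centre of the bolt's grey upright thumb post: 14 mm along the shaker's x, 20 mm wide, 30 mm tall (15 mm above and below this point). Its axes are the shaker's. Drawn back it is 88 mm from the pocket's axis, on its -x side; pushing the post's -x face closes the bolt.
- dropper_a: small white plastic dropper bottle, 30 mm across, 72 mm tall, between the shaker and the mat; a bystander. Origin at the centre of its underside.
- dropper_b: white plastic dropper bottle, 32 mm across, 80 mm tall, between the shaker and the mat; a bystander. Origin at the centre of its underside.
- tip_box: closed grey pipette-tip box, 70 x 50 x 45 mm; a bystander. Origin at the centre of its underside.
- beaker: small glass beaker, 68 mm across, 85 mm tall, to the left; a bystander. Origin at the centre of its underside.
- jar: amber jar with black cap, 60 mm across, 75 mm tall, to the right; a bystander. Origin at the centre of its underside.
- reagent: white reagent bottle, 68 mm across, 170 mm tall, at the back; a bystander. Origin at the centre of its underside.
- wash: white wash bottle with red cap, 64 mm across, 180 mm tall, at the back; a bystander. Origin at the centre of its underside.
Not all that is in view belongs to the job. Leave any yellow look-alike of the part that bears carousel_mid alone.

How it is judged (in metres and radians):
On the way, in this order (a step that is already met when the one before it is completed fails the run):
1. the carousel is lifted clear of the mat (height (world z) of carousel_mid above 0.06 m), for 0.1 s.
2. the carousel is fully home over the keys (z of carousel_mid in the frame of pocket between 0.002 and 0.01 m and horizontal distance between carousel_mid and pocket below 0.005 m and angle between carousel_mid's own z axis and vertical below 0.06 rad), for 0.2 s.
3. the bolt is closed over it (all of step 2 and value of joint bolt above 0.02 m), for 0.2 s.
At the end, for the whole second after the job is handed in: The carousel lies at rest fully home in the shaker's pocket (its mid point 2 to 10 mm above the pocket's mouth, within 5 mm of its axis, within 0.06 rad of level), released, and the bolt is closed by more than 20 of its 24 mm (all of step 3 and linear speed of carousel below 0.02 m/s); the robot touches nothing.
It fails at once if the carousel is pressed on the shaker with more than 65 N (contact force between carousel and shaker above 65 N).
It fails at once if a bystander is shifted more than 30 mm or tipped over (distance of any of dropper_a, dropper_b, tip_box, beaker, jar, reagent, wash from where it was at the start of the episode above 0.03 m or angle between any of dropper_a, dropper_b, tip_box, beaker, jar, reagent, wash's own z axis and vertical above 0.5 rad).
It also fails if it takes over 72 s, if anything falls off the work surface, if the arm or the gripper's body presses on something with over 40 N, if the wrist force passes 120 N, or if a joint passes its speed limit or range.

ROBOT

A 6-joint arm with a two-finger parallel gripper is mounted at the origin on the work surface. World frame = base frame: x ahead of the robot, y to its left, z up, the work surface at z = 0. Lengths are in mm, angles in rad, forces in N, time in s.
With the tool pointing down it reaches from about 275 to 1000 mm from the base axis. Payload 8.4 kg.
Tool frame: the origin (TCP) lies on the centre line of the jaws, within the pads' length; the fingertips stand 14 mm ahead of it and the grasp point (between the pads) lies 5 mm behind it; z points along the fingers, y is the line along which they close (so a half turn about z gives the same grasp; the last joint's range is limited). The gripper opens to 85 mm and grips with 20 to 120 N. Pads are 22 mm wide; open, the fingers measure 114 mm over their backs; the gripper's body (76 mm by 85 mm) begins 54 mm behind the grasp point. The pads swing forward as they close: fully open they stand 13 mm farther back than shut.
Start: joints at [1.343, 0.353, 1.633, -0, 1.155, -0.002], TCP at [139.927, 609.137, 245.281] pointing down, gripper open.
Joint ranges: [-2.63, 2.63], [-0.92, 2.1], [0.06, 2.66], [-1.3, 4.44], [0, 2.69], [-3.02, 3.02]. Speed limits (rad/s): [2.22, 2.22, 2.79, 3.14, 3.14, 3.14].

INTERFACE

Orientations are given as [roll, pitch, yaw] about the fixed x, y, z axes, in that order (R = Rz(yaw) Ry(pitch) Rx(roll)).
In Python, from rig import r gives the robot as it stands.
- The arm moves only by the tool step_arm, never from a script. Its argument "plan" is text: rows parted by semicolons, each of 7 numbers parted by spaces: the turn, a rotation vector about the world's x, y, z in degrees, then the shift along the world's x, y, z in mm, then the closure in counts, from 0 (fully open) to 255 (shut). In form: rx ry rz x y z hand; .... A call has 1 to 8 rows; each row is the pose to reach, as a shift and turn from the pose commanded when the call began; what a row does not reach only later rows make up. A row lasts 1/10 s, in which the tool goes at most 50 mm and 8.59 degrees, less where a joint would pass 70% of its speed; a pose out of reach is approached as far as the arm can. A call with a gripper value outside its range is refused whole. The fingers move at their own pace and stop on an object; "force" is the grip in N (left out, the last holds). Time passes only in rows, so rows that repeat a pose let the fingers close. It gives the time, the measured TCP pose, the force, the opening and the grip force at its end, in the units of the state.
- r.sense(): the state, without advancing time (a new reading comes with each control period).
- r.grab_frame(name): name is "side" or "top" or "wrist"; returns (picture, depth): 480x640x3 uint8, red, green, blue; 480x640 float32, mm along the optical axis (not along the pixel's ray), 0 where there is no reading.
- r.get_calibration(name): a dict with "K" (3x3 intrinsics, pixels), "world_from_camera" (4x4, takes a point from camera to world coordinates). Camera axes: x right, y down, z forward; pixel columns grow to the right and rows downward; lengths in mm; the calibration is good to about 2 mm. The wrist camera is an equidistant fisheye: a pixel r from the principal point sees the ray r / f radians off the axis. A picture is of the moment at which its call begins: read the wrist's pose just before it. get_calibration takes no time and is no camera call; for the wrist camera it gives the pose at the moment of the call.
- r.sign_off(): hands the job in; it is judged then, once.
The state is a dict: "clock": time; "qpos": joint angles; "qvel": joint speeds; "joint_efforts": joint torques, N m; "eef_pos": TCP position; "tcp_rot": TCP orientation; "contact_force": force on the tool from outside, world axes, zero at the start; "wrist_torque": the same for the moment, N m; "opening": opening from 0.0 (shut) to 1.0 (fully open); "grasp_force": force on a finger pad.
Only numpy, scipy, OpenCV 4.12 (cv2) and the standard library are available. Lean on these libraries where they do the work, as an engineer would, in place of code of your own. Each camera call takes 0.05 s, during which the arm holds its last target. There are 200 camera calls.

## Working session

There is one attempt and no reset: what is moved stays moved. The work goes in short steps, Python scripts to look and compute and a tool call to move; the robot and the scene stay as the last step left them, time stands still between calls to the robot, and variables do not carry over. Pictures are saved under pics/ and viewed, at most 13 in all, crops included, and the job is handed in when it is done.

Besides the shell and the picture viewer there is one more tool, called after ">>>" as name(argument=value, ...) on one line, values as JSON. step_arm: Moves the arm, as the interface text tells. Its arguments: {"type":"object","properties":{"plan":{"type":"string"},"force":{"type":"number"}},"required":["plan"]}

```bash
mkdir -p pics; cat > h.py <<'E'
import numpy as np, cv2
from rig import r
np.set_printoptions(precision=1,suppress=True)
def snap(n,f):
    p,d=r.grab_frame(n); c=r.get_calibration(n)
    cv2.imwrite(f'pics/{f}.png',p[:,:,::-1]); np.savez(f'pics/{f}.npz',p=p,d=d,K=c['K'],T=c['world_from_camera']); return p,d
def ld(f): return np.load(f'pics/{f}.npz')
def px(f,u,v,z=None):
    a=ld(f);K=np.array(a['K']);T=a['T']
    ray=np.array([(u-K[0,2])/K[0,0],(v-K[1,2])/K[1,1],1])
    if z is None: s=a['d'][int(v),int(u)]
    else:
        w=T[:3,:3]@ray; s=(z-T[2,3])/w[2]
    return T[:3,:3]@(ray*s)+T[:3,3]
E
python3 - <<'E'
from h import *
snap('top','t0');snap('side','s0')
s=r.sense();print({k:np.round(v,3) for k,v in s.items()})
for f in('t0','s0'):print(ld(f)['K'],ld(f)['T'])
E
```

```text
{'clock': np.float64(0.1), 'qpos': array([ 1.3,  0.4,  1.6, -0. ,  1.2, -0. ]), 'qvel': array([ 0., -0., -0.,  0., -0., -0.]), 'joint_efforts': array([ -0. , -60.6, -34.3,  -0. ,   0. ,   0. ]), 'eef_pos': array([139.8, 608.7, 244.6]), 'tcp_rot': array([-3.1,  0. ,  2.9]), 'contact_force': array([-0.6,  0.9,  0.8]), 'wrist_torque': array([-0.,  0., -0.]), 'grasp_force': np.float64(0.0), 'opening': np.float64(0.998)}
[[570.9   0.  317.6]
 [  0.  570.9 235.6]
 [  0.    0.    1. ]] [[   0.    -1.     0.1  474.9]
 [  -1.    -0.    -0.     0.9]
 [   0.    -0.1   -1.  1660. ]
 [   0.     0.     0.     1. ]]
[[480.2   0.  326.6]
 [  0.  480.2 233.7]
 [  0.    0.    1. ]] [[   1.    -0.1    0.2  379.5]
 [  -0.2   -0.5    0.8 -914. ]
 [   0.    -0.8   -0.5  687.5]
 [   0.     0.     0.     1. ]]
```

View pics/t0.png

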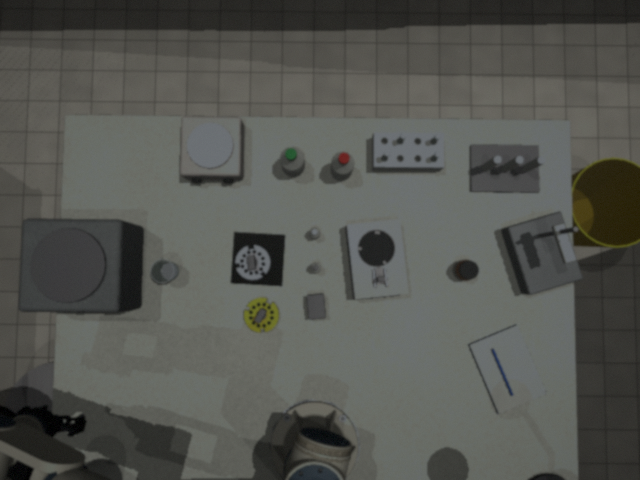

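View pics/s0.png

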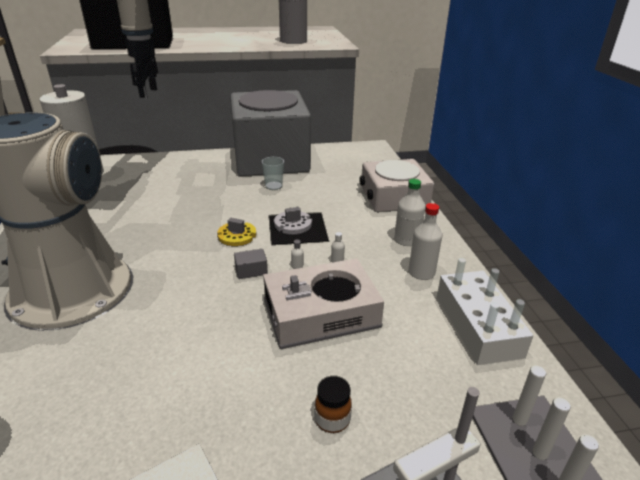

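The top view shows the carousel on the black mat at about (253,262), the pocket at (377,248), the bolt at (379,275), the yellow decoy at (261,314), the droppers at (314,233) and (314,267), and the tip box at (316,306). The side view agrees. I'll enlarge the working area.

```bash
python3 - <<'E'
from h import *
p=ld('t0')['p'][215:330,225:415,::-1]
g=cv2.convertScaleAbs(cv2.resize(p,None,fx=4,fy=4,interpolation=cv2.INTER_CUBIC),alpha=1.5)
cv2.imwrite('pics/c0.png',g)
E
```

```text
(no output)
```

View pics/c0.png

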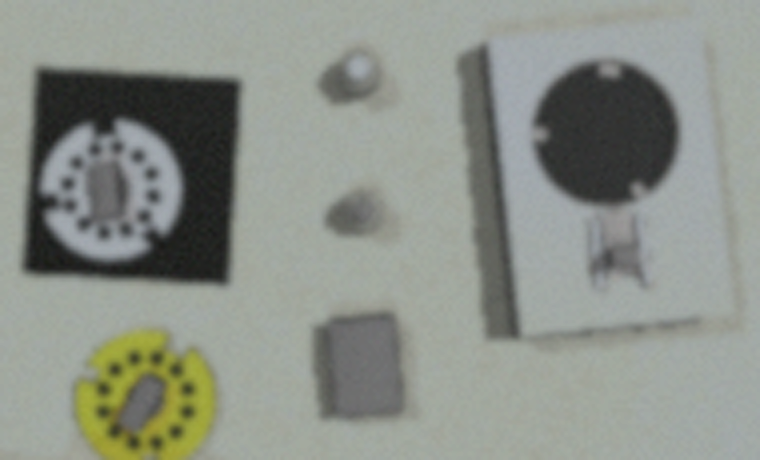

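The enlarged crop shows:
- **Carousel:** disc centre (112,190), wide notch (104,123), other notches (48,202) and (152,237).
- **Pocket:** centre (606,132), wide key (610,69), other keys (541,134) and (640,188).
- **Bolt:** post about (622,258).

```bash
python3 - <<'E'
from h import *
P=lambda u,v,z:px('t0',225+(u-1.5)/4,215+(v-1.5)/4,z)
a=lambda p,q:np.degrees(np.arctan2(*(q-p)[[1,0]]))
c=P(112,190,20);print('car',c)
for n,u,v,k in(('w',104,123,0),('n95',48,202,95),('n215',152,237,215)):
    q=P(u,v,20);print(n,q,np.linalg.norm(q-c),(a(c,q)-k)%360)
m=P(606,132,70);f=P(606,132,70);print('pocket',m)
for n,u,v,k in(('w',610,69,0),('n95',541,134,95),('n215',640,188,215)):
    q=P(u,v,61);print(n,q,np.linalg.norm(q-f),(a(f,q)-k)%360)
cs=[P(*x,70) for x in((490,40),(707,18),(738,316),(519,335))]
for x in cs:print(x)
print('house ang',a(cs[3],cs[0]),a(cs[2],cs[1]),'ctr',np.mean(cs,0),np.linalg.norm(cs[0]-cs[1]),np.linalg.norm(cs[0]-cs[3]))
for n,u,v,z in(('dropA',355,68,75),('dropB',368,210,75),('post',622,258,95)):print(n,P(u,v,z),px('t0',225+u/4,215+v/4))
E
```

```text
car [517.3 179.9  20. ]
w [565.3 186.6  20. ] 48.512587556536374 7.863109326924605
n95 [508.2 225.6  20. ] 46.583539047384384 6.2238812483739
n215 [483.9 150.7  20. ] 44.35335499951582 6.26632745853766
pocket [ 559.9 -169.1   70. ]
w [ 604.8 -172.7   61. ] 45.87605236896459 355.3381218480671
n95 [ 558.5 -124.5   61. ] 45.551514126242566 356.7942658110403
n215 [ 521.4 -194.    61. ] 46.73464820564833 357.8575441428508
[623.5 -87.8  70. ]
[ 640.6 -239.6   70. ]
[ 433.1 -261.    70. ]
[ 418.5 -109.2   70. ]
house ang 5.961177551832522 5.888030524916469 ctr [ 528.9 -174.4   70. ] 152.80886737025372 206.09612339162294
dropA [602.4   6.4  75. ] [601.3   5.3  76.1]
dropB [503.8  -3.7  75. ] [502.8  -4.7  72. ]
post [ 472.5 -177.6   95. ] [ 471.5 -177.1  107.8]
```

The measurements agree: housing 206 x 153 mm, yaw about 5.9°, keys about -3.3°, carousel about +6.7°. Next I'll hover above the carousel and refine with the wrist camera.

>>> step_arm(plan="0 0 5 47 -53 0 0; 0 0 10 94 -107 0 0; 0 0 15 141 -160 0 0; 0 0 20 188 -214 0 0; 0 0 20 235 -268 0 0; 0 0 20 282 -321 0 0; 0 0 20 330 -375 0 0; 0 0 20 377 -429 0 0")

```text
clock: 0.9
eef_pos: [404.9, 306.9, 245.2]
tcp_rot: [-3.142, -0.0, -3.018]
contact_force: [0.9, -0.7, 0.2]
opening: 1.002
grasp_force: 0.0
```

>>> step_arm(plan="0 0 0 0 0 0 0; 0 0 0 0 0 0 0; 0 0 0 0 0 0 0;0 0 0 0 0 0 0;0 0 0 0 0 0 0")

```text
clock: 1.4
eef_pos: [403.2, 309.7, 245.2]
tcp_rot: [3.142, -0.0, -3.016]
contact_force: [0.7, -0.1, -0.1]
opening: 0.998
grasp_force: 0.0
```

>>> step_arm(plan="0 0 0 30 -34 0 0; 0 0 0 60 -68 0 0; 0 0 0 90 -100 0 0; 0 0 0 114 -130 0 0; 0 0 0 114 -130 0 0; 0 0 0 114 -130 0 0;0 0 0 114 -130 0 0")

```text
clock: 2.1
eef_pos: [517.2, 179.7, 245.1]
tcp_rot: [3.141, -0.001, -3.017]
contact_force: [0.3, 0.9, -0.3]
opening: 0.997
grasp_force: 0.0
```

```bash
python3 - <<'E'
from h import *
print(r.sense()['eef_pos'],r.sense()['tcp_rot']); snap('wrist','w1');a=ld('w1');print(a['K'],a['T'])
E
```

```text
[517.2 179.7 245.1] [ 3.1 -0.  -3. ]
[[371.6   0.  315.7]
 [  0.  371.6 236.6]
 [  0.    0.    1. ]] [[ -0.1   0.9   0.3 441.6]
 [  1.    0.1   0.  170. ]
 [  0.    0.3  -1.  375. ]
 [  0.    0.    0.    1. ]]
```

View pics/w1.png

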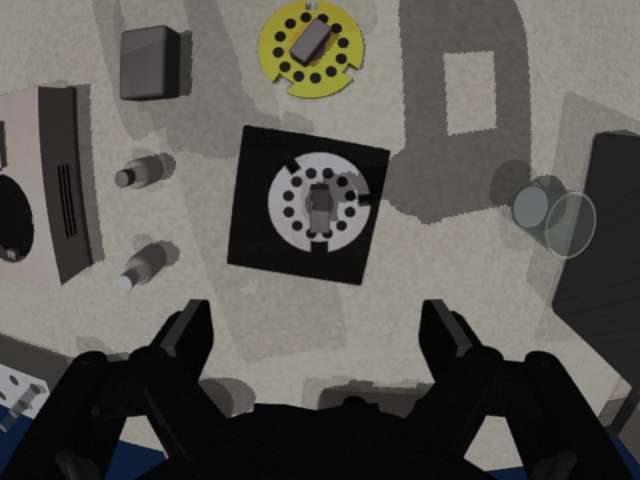

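The wrist view shows the disc centre at about (319,203), the wide notch at (319,247), and the others at (364,200) and (292,166). I'll add a fisheye helper and fit.

```bash
cat >> h.py <<'E'
def wp(f,uv,z):
    a=ld(f);K=a['K'];T=a['T'];uv=np.atleast_2d(np.asarray(uv,float))
    n=(uv-[K[0,2],K[1,2]])/[K[0,0],K[1,1]];t=np.linalg.norm(n,axis=1,keepdims=True)
    ray=np.hstack([n/t*np.sin(t),np.cos(t)])@T[:3,:3].T
    return T[:3,3]+ray*((z-T[2,3])/ray[:,2:])
E
python3 - <<'E'
from h import *
p=ld('w1')['p'];g=cv2.cvtColor(p,cv2.COLOR_RGB2GRAY)
m=np.zeros_like(g);m[140:265,255:385]=(g[140:265,255:385]>85)*255
m[:,:]=cv2.bitwise_and(m,cv2.fillPoly(np.zeros_like(g),[np.array([[250,132],[384,155],[358,278],[235,258]])],255))
cs=max(cv2.findContours(m,cv2.RETR_EXTERNAL,cv2.CHAIN_APPROX_NONE)[0],key=cv2.contourArea)[:,0]
w=wp('w1',cs,20)[:,:2]
from scipy.optimize import least_squares
s=least_squares(lambda q:np.hypot(*(w-q[:2]).T)-q[2],[517,180,50],loss='soft_l1',f_scale=.5).x;print('fit',s)
rr=np.hypot(*(w-s[:2]).T);an=np.degrees(np.arctan2(*(w-s[:2]).T[::-1]))
for k in(0,95,215):
    q=(an-k-6.7+180)%360-180; b=(abs(q)<20)&(rr<s[2]-3)
    print(k,(q[b].min()+q[b].max())/2+6.7,q[b].min(),q[b].max())
for n,u in(('w',(319,247)),('95',(364,200)),('215',(292,166))):
    q=wp('w1',u,20)[0];d=q[:2]-s[:2];print(n,q,np.hypot(*d),np.degrees(np.arctan2(d[1],d[0])))
E
```

```text
fit [515.6 181.6  48.7]
0 9.147744312658002 -10.704756867912494 15.600245493228499
95 12.25973068039492 -8.16557754103897 19.285038901828813
215 5.536673084905897 -10.400095101365253 8.073441271177046
w [560.  188.6  20. ] 44.95762171879625 8.981446948425129
95 [506.5 226.1  20. ] 45.48309132393703 101.54903471773682
215 [482.3 152.6  20. ] 44.12001525043881 -138.99304722004
```

>>> step_arm(plan="0 0 0 -1.4 1.8 -45 0; 0 0 0 -1.4 1.8 -90 0; 0 0 0 -1.4 1.8 -135 0; 0 0 0 -1.4 1.8 -170 0; 0 0 0 -1.4 1.8 -190 0; 0 0 0 -1.4 1.8 -202 0; 0 0 0 -1.4 1.8 -202 0; 0 0 0 -1.4 1.8 -202 0")

```text
clock: 2.95
eef_pos: [516.9, 181.2, 44.1]
tcp_rot: [3.141, 0.001, -3.018]
contact_force: [-0.1, 0.2, 0.3]
opening: 0.998
grasp_force: 0.0
```

>>> step_arm(plan="0 0 0 0 0 0 255; 0 0 0 0 0 0 255;0 0 0 0 0 0 255;0 0 0 0 0 0 255;0 0 0 0 0 0 255;0 0 0 0 0 0 255;0 0 0 0 0 0 255;0 0 0 0 0 0 255", force=40)

```text
clock: 3.75
eef_pos: [517.0, 180.7, 43.8]
tcp_rot: [3.141, 0.001, -3.018]
contact_force: [-1.6, 1.3, 5.9]
opening: 0.204
grasp_force: 40.7
```

>>> step_arm(plan="0 0 0 0 0 10 255; 0 0 0 0 0 30 255; 0 0 0 0 0 60 255; 0 0 0 0 0 90 255; 0 0 0 0 0 120 255; 0 0 0 0 0 125 255; 0 0 0 0 0 125 255")

```text
clock: 4.45
eef_pos: [516.8, 180.5, 168.8]
tcp_rot: [3.141, 0.001, -3.018]
contact_force: [-0.4, 0.0, -5.1]
opening: 0.201
grasp_force: 39.6
```

```bash
python3 - <<'E'
from h import *
s=r.sense();print(s['eef_pos'],s['tcp_rot'],s['contact_force'],s['opening']); snap('wrist','w2');a=ld('w2')
cv2.imwrite('pics/c2.png',cv2.resize(a['p'][130:400,180:460,::-1],None,fx=2.2,fy=2.2,interpolation=cv2.INTER_CUBIC))
E
```

```text
[516.8 180.5 168.8] [ 3.1  0.  -3. ] [-0.4  0.  -5.1] 0.20120480733088317
```

View pics/c2.png

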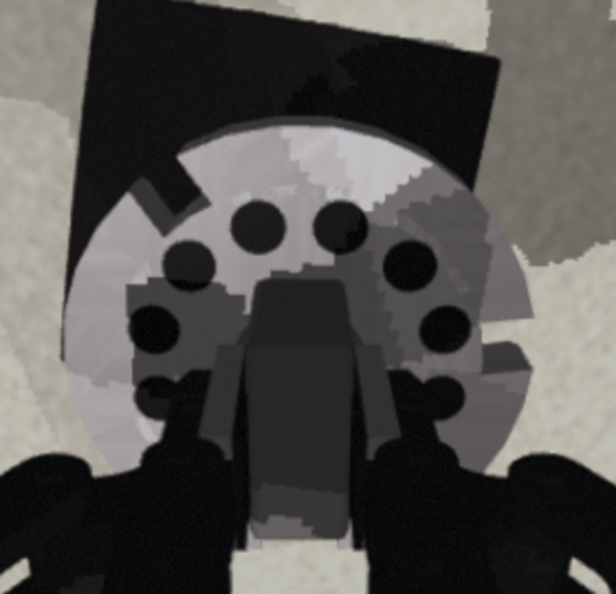

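The carousel is held. Rim points in the crop are (66,330), (100,455), (130,195), (180,157), (300,126), (400,150), (525,280), (533,370), (495,465); notch centres are about (172,200) and (505,345). I'll fit its offset in the hand.

```bash
python3 - <<'E'
from h import *
from scipy.optimize import least_squares
R=np.array([(66,330),(100,455),(130,195),(180,157),(300,126),(400,150),(525,280),(533,370),(495,465)])/2.2+[180,130]
w=wp('w2',R,144.7)[:,:2]
for rad in(None,50):
    f=(lambda q:np.hypot(*(w-q[:2]).T)-q[2]) if rad is None else (lambda q:np.hypot(*(w-q[:2]).T)-50)
    s=least_squares(f,[517,180,50]);print(s.x,s.fun)
c=s.x[:2]
for u,k in(((172,200),215),((495,345),95)):
    q=wp('w2',np.array(u)/2.2+[180,130],144.7)[0,:2]-c;print(np.hypot(*q),(np.degrees(np.arctan2(q[1],q[0]))-k)%360)
print(np.degrees(r.sense()['tcp_rot']))
E
```

```text
[515.8 180.4  50.1] [-0.3  0.  -0.1  0.2  0.5 -0.3 -0.3 -0.3  0.5]
[515.8 180.4  50. ] [-0.2  0.2 -0.1  0.3  0.5 -0.3 -0.2 -0.2  0.6]
43.940204871271376 6.799177158667021
41.02816417336454 8.915267883056657
[-180.    -0.  -172.9]
```

>>> step_arm(plan="0 0 -2 7 -40 0 255; 0 0 -4 14 -80 0 255; 0 0 -6 22 -120 0 255; 0 0 -8 29 -160 0 255; 0 0 -10.5 36 -200 0 255; 0 0 -10.5 43 -240 0 255; 0 0 -10.5 43 -240 0 255; 0 0 -10.5 43 -240 0 255")

```text
clock: 5.3
eef_pos: [558.3, -60.3, 166.2]
tcp_rot: [3.141, -0.004, 3.079]
contact_force: [-0.5, -0.2, -4.9]
opening: 0.204
grasp_force: 40.6
```

```bash
python3 - <<'E'
from h import *
s=r.sense();print(s['eef_pos'],np.degrees(s['tcp_rot'])); snap('wrist','w3')
E
```

```text
[558.3 -60.3 166.2] [180.   -0.2 176.4]
```

View pics/w3.png

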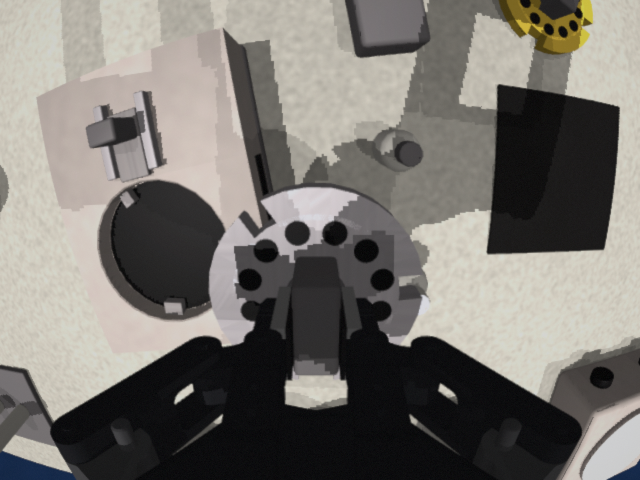

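The pocket is visible at centre about (163,248), with keys at about (130,199) and (174,306). I'll enlarge it for the fit.

```bash
python3 - <<'E'
from h import *
cv2.imwrite('pics/c3.png',cv2.resize(ld('w3')['p'][170:330,80:250,::-1],None,fx=3.5,fy=3.5,interpolation=cv2.INTER_CUBIC))
E
```

```text
(no output)
```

View pics/c3.png

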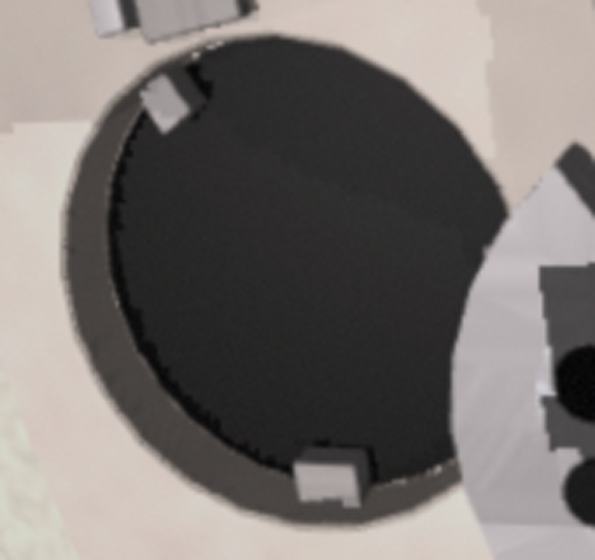

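```bash
python3 - <<'E'
from h import *
from scipy.optimize import least_squares
c=lambda x:np.array(x)/3.5+[80,170]
w=wp('w3',c([(65,250),(85,160),(140,80),(210,46),(275,37),(340,47),(405,80),(460,130),(505,205),(95,360),(150,440),(230,500),(330,524),(400,513),(455,490)]),70)[:,:2]
s=least_squares(lambda q:np.hypot(*(w-q[:2]).T)-q[2],[559,-170,51]);print(s.x,s.fun)
m=s.x[:2]
for n,u,k in(('w',(328,482),0),('n215',(166,104),215)):
    q=wp('w3',c(u),61)[0,:2]-m;print(n,np.hypot(*q),(np.degrees(np.arctan2(q[1],q[0]))-k+180)%360-180)
E
```

```text
[ 557.6 -166.    51.1] [ 0.7 -0.1  0.3 -0.3 -0.1  0.3  0.1 -0.1 -0.7 -0.5 -0.5  0.  -0.  -0.2
  0.9]
w 45.82397228772153 -4.317011182351536
n215 45.68843790647038 -2.995151413054373
```

Wrist gives (557.6,-166.0) for the pocket and the top camera (559.5,-170). One more look from right above should settle it.

>>> step_arm(plan="0 0 0 27 -36 2 255; 0 0 0 54 -72 4 255; 0 0 0 82 -108 4 255; 0 0 0 82 -108 4 255; 0 0 0 82 -108 4 255; 0 0 0 82 -108 4 255")

```text
clock: 5.95
eef_pos: [640.6, -165.8, 171.2]
tcp_rot: [3.141, -0.002, 3.083]
contact_force: [0.0, 0.9, -2.8]
opening: 0.199
grasp_force: 41.2
```

```bash
python3 - <<'E'
from h import *
s=r.sense();print(s['eef_pos'],np.degrees(s['tcp_rot']),s['qvel']); snap('wrist','w4')
print(ld('w4')['T'])
p=ld('w4')['p'][20:260,180:440,::-1];cv2.imwrite('pics/c4.png',cv2.resize(p,None,fx=2.5,fy=2.5,interpolation=cv2.INTER_CUBIC))
E
```

```text
[ 640.6 -165.8  171.2] [180.   -0.1 176.6] [ 0. -0.  0. -0.  0. -0.]
[[   0.1    1.     0.3  564.8]
 [   1.    -0.1   -0.  -162. ]
 [   0.     0.3   -1.   301.4]
 [   0.     0.     0.     1. ]]
```

View pics/c4.png

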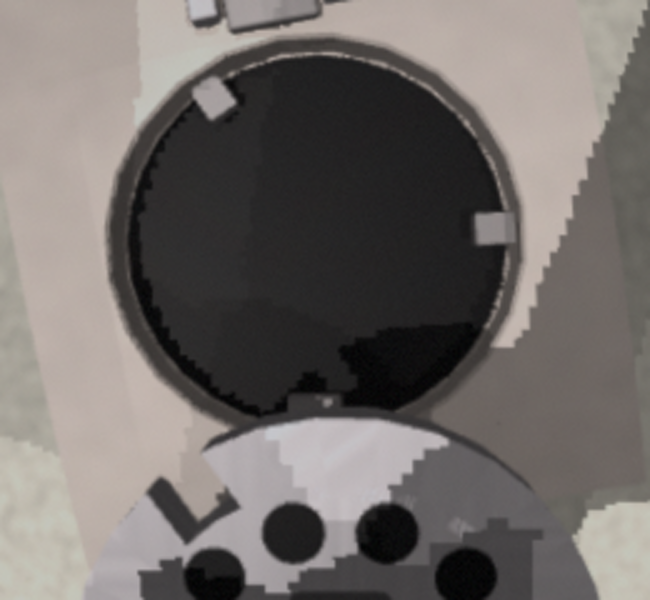

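```bash
python3 - <<'E'
from h import *
from scipy.optimize import least_squares
c=lambda x:np.array(x)/2.5+[180,20]
w=wp('w4',c([(107,235),(125,145),(175,80),(240,45),(315,36),(400,56),(465,105),(505,170),(521,240),(510,300),(485,352),(432,412),(125,325),(150,365),(200,413)]),70)[:,:2]
s=least_squares(lambda q:np.hypot(*(w-q[:2]).T)-q[2],[559,-170,51]);print(s.x,s.fun)
m=s.x[:2]
for n,u,k in(('w',(315,402),0),('n95',(494,228),95),('n215',(214,98),215)):
    q=wp('w4',c(u),61)[0,:2]-m;print(n,np.hypot(*q),(np.degrees(np.arctan2(q[1],q[0]))-k+180)%360-180)
q=[wp('w4',c(u),61)[0,:2] for u in((494,228),(214,98))]
d=q[1]-q[0];e=lambda a:46*np.array([np.cos(np.radians(a)),np.sin(np.radians(a))]);f=e(215)-e(95)
print('pair ang',np.degrees(np.arctan2(d[1],d[0])-np.arctan2(f[1],f[0])),np.hypot(*d),np.hypot(*f))
E
```

```text
[ 557.4 -168.3   51.8] [-0.9  0.6  1.2  0.7 -0.2 -0.5 -0.8 -0.6  0.3 -0.1 -0.   1.3 -0.6 -0.6
  0.1]
w 42.390977704791254 -2.305553815476088
n95 46.90893690776247 -3.891599190730517
n215 45.13070534405854 -4.98287605191058
pair ang -3.784022252448609 79.27195691688203 79.67433714816836
```

>>> step_arm(plan="0 0 -0.3 -40 -1.3 0 255; 0 0 -0.3 -81.6 -2.6 0 255; 0 0 -0.3 -81.6 -2.6 0 255; 0 0 -0.3 -81.6 -2.6 -20 255; 0 0 -0.3 -81.6 -2.6 -40 255; 0 0 -0.3 -81.6 -2.6 -56 255; 0 0 -0.3 -81.6 -2.6 -56 255; 0 0 -0.3 -81.6 -2.6 -56 255")

```text
clock: 6.8
eef_pos: [560.0, -169.4, 116.6]
tcp_rot: [3.142, -0.0, 3.077]
contact_force: [0.4, 0.3, -3.6]
opening: 0.204
grasp_force: 41.0
```

>>> step_arm(plan="0 0 0 0 0 0 255; 0 0 0 0 0 0 255")

```text
clock: 7.0
eef_pos: [560.7, -170.1, 117.3]
tcp_rot: [-3.141, 0.002, 3.077]
contact_force: [0.7, -0.4, -3.8]
opening: 0.203
grasp_force: 41.0
```

>>> step_arm(plan="0 0 0 -0.8 0.8 0 255; 0 0 0 -0.8 0.8 0 255; 0 0 0 -0.8 0.8 0 255")

```text
clock: 7.3
eef_pos: [559.2, -169.3, 116.5]
tcp_rot: [-3.142, 0.0, 3.076]
contact_force: [-0.6, -0.4, -3.6]
opening: 0.2
grasp_force: 41.0
```

>>> step_arm(plan="0 0 0 0 0 -2 255; 0 0 0 0 0 -4 255; 0 0 0 0 0 -6 255; 0 0 0 0 0 -6 255")

```text
clock: 7.7
eef_pos: [558.9, -169.2, 109.8]
tcp_rot: [3.141, -0.001, 3.076]
contact_force: [-0.7, -0.5, -3.6]
opening: 0.203
grasp_force: 41.0
```

>>> step_arm(plan="0 0 0 0 0 -1 255; 0 0 0 0 0 -2 255; 0 0 0 0 0 -3 255; 0 0 0 0 0 -3 255")

```text
clock: 8.1
eef_pos: [559.2, -169.3, 107.2]
tcp_rot: [3.142, 0.0, 3.076]
contact_force: [-0.1, 0.5, -3.3]
opening: 0.199
grasp_force: 41.2
```

>>> step_arm(plan="0 0 0 0 0 -1 255; 0 0 0 0 0 -2 255; 0 0 0 0 0 -3 255; 0 0 0 0 0 -3 255")

```text
clock: 8.5
eef_pos: [559.3, -169.0, 105.9]
tcp_rot: [3.141, 0.0, 3.076]
contact_force: [-8.0, 4.2, 16.1]
opening: 0.202
grasp_force: 44.2
```

The bevel is on the mouth's edge and the side force points to -x, +y. I'll lift a little, shift that way and retry.

>>> step_arm(plan="0 0 0 0 0 4 255; 0 0 0 -1.6 0.9 4 255; 0 0 0 -1.6 0.9 3 255; 0 0 0 -1.6 0.9 2 255; 0 0 0 -1.6 0.9 1 255; 0 0 0 -1.6 0.9 0 255; 0 0 0 -1.6 0.9 0 255")

```text
clock: 9.2
eef_pos: [557.4, -168.4, 103.9]
tcp_rot: [3.141, -0.001, 3.076]
contact_force: [0.5, 0.5, -4.4]
opening: 0.203
grasp_force: 41.2
```

>>> step_arm(plan="0 0 0 0 0 -1 255; 0 0 0 0 0 -1 255")

```text
clock: 9.4
eef_pos: [557.6, -168.4, 103.2]
tcp_rot: [3.142, -0.0, 3.076]
contact_force: [0.4, -0.6, -3.6]
opening: 0.206
grasp_force: 41.2
```

In free. Going on down gently, keys expected at about 99.8 and floor at about 91.8.

>>> step_arm(plan="0 0 0 0 0 -1 255; 0 0 0 0 0 -2 255; 0 0 0 0 0 -2 255")

```text
clock: 9.7
eef_pos: [557.5, -168.4, 101.1]
tcp_rot: [3.142, -0.0, 3.076]
contact_force: [0.3, 0.5, -3.5]
opening: 0.204
grasp_force: 41.2
```

>>> step_arm(plan="0 0 0 0 0 -1 255; 0 0 0 0 0 -2 255; 0 0 0 0 0 -2 255")

```text
clock: 10.0
eef_pos: [557.5, -168.4, 99.1]
tcp_rot: [3.142, -0.0, 3.076]
contact_force: [0.9, -0.3, -3.5]
opening: 0.2
grasp_force: 41.2
```

>>> step_arm(plan="0 0 0 0 0 -1 255; 0 0 0 0 0 -2 255; 0 0 0 0 0 -2 255")

```text
clock: 10.3
eef_pos: [557.5, -168.4, 97.1]
tcp_rot: [3.142, -0.0, 3.076]
contact_force: [0.1, 0.5, -4.8]
opening: 0.203
grasp_force: 41.2
```

>>> step_arm(plan="0 0 0 0 0 -1 255; 0 0 0 0 0 -1 255")

```text
clock: 10.5
eef_pos: [557.5, -168.4, 96.2]
tcp_rot: [3.142, -0.0, 3.076]
contact_force: [0.3, 0.6, -3.5]
opening: 0.205
grasp_force: 41.3
```

>>> step_arm(plan="0 0 0 0 0 -1 255; 0 0 0 0 0 -2 255; 0 0 0 0 0 -2 255")

```text
clock: 10.8
eef_pos: [557.5, -168.4, 94.1]
tcp_rot: [3.142, -0.0, 3.076]
contact_force: [-0.6, -0.6, -4.0]
opening: 0.202
grasp_force: 41.2
```

>>> step_arm(plan="0 0 0 0 0 -1 255; 0 0 0 0 0 -1 255")

```text
clock: 11.0
eef_pos: [557.5, -168.4, 93.2]
tcp_rot: [3.142, -0.0, 3.076]
contact_force: [-0.5, -0.7, -3.4]
opening: 0.198
grasp_force: 41.2
```

>>> step_arm(plan="0 0 0 0 0 -1 255; 0 0 0 0 0 -1 255")

```text
clock: 11.2
eef_pos: [557.5, -168.4, 92.2]
tcp_rot: [3.142, -0.0, 3.076]
contact_force: [-0.7, -0.1, -4.3]
opening: 0.203
grasp_force: 41.2
```

>>> step_arm(plan="0 0 0 0 0 -0.7 255; 0 0 0 0 0 -0.7 255")

```text
clock: 11.4
eef_pos: [557.7, -168.4, 92.0]
tcp_rot: [-3.142, 0.0, 3.076]
contact_force: [-0.9, 0.5, 1.3]
opening: 0.201
grasp_force: 41.9
```

>>> step_arm(plan="0 0 0 0 0 -0.5 255; 0 0 0 0 0 -0.5 255")

```text
clock: 11.6
eef_pos: [557.8, -168.5, 91.8]
tcp_rot: [-3.141, 0.0, 3.076]
contact_force: [-2.7, -0.6, 6.3]
opening: 0.2
grasp_force: 42.7
```

Floor contact came at TCP z of 91.8, exactly the fully home height, with no rotation search needed. Releasing and lifting.

>>> step_arm(plan="0 0 0 0 0 0.7 0; 0 0 0 0 0 0.7 0; 0 0 0 0 0 0.7 0; 0 0 0 0 0 0.7 0; 0 0 0 0 0 0.7 0; 0 0 0 0 0 0.7 0; 0 0 0 0 0 0.7 0; 0 0 0 0 0 0.7 0")

```text
clock: 12.4
eef_pos: [557.6, -168.4, 91.8]
tcp_rot: [3.142, -0.0, 3.076]
contact_force: [-0.3, -0.1, 0.3]
opening: 1.003
grasp_force: 0.0
```

>>> step_arm(plan="0 0 0 0 0 15 0; 0 0 0 0 0 50 0; 0 0 0 0 0 100 0; 0 0 5 -41 -4 100 255; 0 0 9.7 -82 -8 100 255; 0 0 9.7 -123.4 -12.6 100 255; 0 0 9.7 -123.4 -12.6 100 255; 0 0 9.7 -123.4 -12.6 100 255")

```text
clock: 13.2
eef_pos: [434.0, -181.3, 193.1]
tcp_rot: [-3.141, 0.002, -3.039]
contact_force: [0.7, -0.7, 0.7]
opening: 0.144
grasp_force: 0.0
```

```bash
python3 - <<'E'
from h import *
s=r.sense();print(s['eef_pos'],np.degrees(s['tcp_rot']),s['opening'],s['contact_force']); snap('wrist','w5')
p=cv2.convertScaleAbs(ld('w5')['p'][:,:,::-1],alpha=1.3);cv2.imwrite('pics/w5.png',p)
E
```

```text
[ 434.  -181.3  193.1] [-179.9    0.1 -174.1] 0.14372123369342976 [ 0.7 -0.7  0.7]
```

View pics/w5.png

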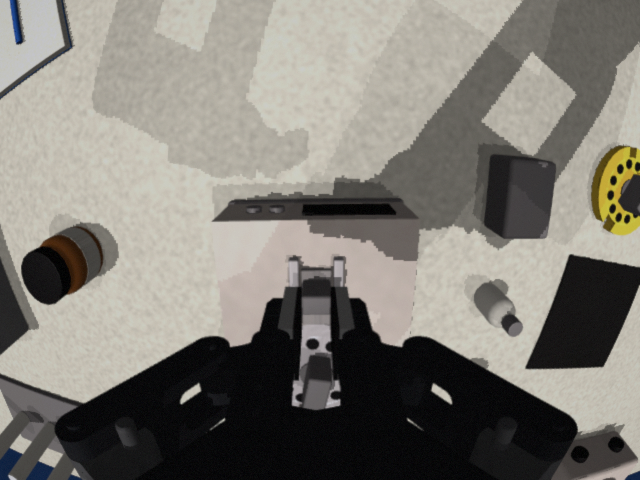

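The post sits at about (316,290), centred ahead of the fingers, and the carousel is behind it in the pocket. Going down behind the post.

>>> step_arm(plan="0 0 0 0 0 -30 255; 0 0 0 0 0 -60 255; 0 0 0 0 0 -80 255; 0 0 0 0 0 -90 255; 0 0 0 0 0 -96 255; 0 0 0 0 0 -96 255")

```text
clock: 13.85
eef_pos: [434.7, -181.0, 95.6]
tcp_rot: [3.141, -0.0, -3.037]
contact_force: [-0.4, -0.3, 0.8]
opening: 0.0
grasp_force: 0.0
```

>>> step_arm(plan="0 0 0 4 0.4 0 255; 0 0 0 8 0.8 0 255; 0 0 0 12 1.2 0 255; 0 0 0 16 1.7 0 255; 0 0 0 20 2.1 0 255; 0 0 0 24 2.5 0 255; 0 0 0 24 2.5 0 255")

```text
clock: 14.55
eef_pos: [458.6, -178.4, 95.8]
tcp_rot: [3.142, 0.0, -3.037]
contact_force: [0.4, 0.1, -0.8]
opening: -0.001
grasp_force: 0.0
```

>>> step_arm(plan="0 0 0 3 0.3 0 255; 0 0 0 6 0.6 0 255; 0 0 0 9 0.9 0 255; 0 0 0 12 1.2 0 255; 0 0 0 12 1.2 0 255")

```text
clock: 15.05
eef_pos: [470.7, -177.3, 95.7]
tcp_rot: [-3.142, 0.0, -3.037]
contact_force: [-0.3, -0.4, 0.4]
opening: -0.001
grasp_force: 0.1
```

>>> step_arm(plan="0 0 0 1.5 0.2 0 255; 0 0 0 3 0.3 0 255; 0 0 0 4.5 0.5 0 255")

```text
clock: 15.35
eef_pos: [474.7, -176.8, 95.7]
tcp_rot: [3.142, -0.0, -3.038]
contact_force: [-1.9, -0.7, -0.3]
opening: 0.002
grasp_force: 1.0
```

>>> step_arm(plan="0 0 0 1 0.1 0 255; 0 0 0 2 0.2 0 255")

```text
clock: 15.55
eef_pos: [476.7, -176.6, 95.7]
tcp_rot: [3.142, -0.0, -3.038]
contact_force: [-2.2, 0.8, -0.9]
opening: 0.005
grasp_force: 1.0
```

```bash
python3 - <<'E'
from h import *
s=r.sense();print(s['eef_pos'],s['contact_force']); snap('wrist','w6')
p=cv2.convertScaleAbs(ld('w6')['p'][200:440,180:460,::-1],alpha=1.5);cv2.imwrite('pics/w6.png',cv2.resize(p,None,fx=2.2,fy=2.2))
E
```

```text
[ 476.7 -176.6   95.7] [-2.2  0.8 -0.9]
```

View pics/w6.png

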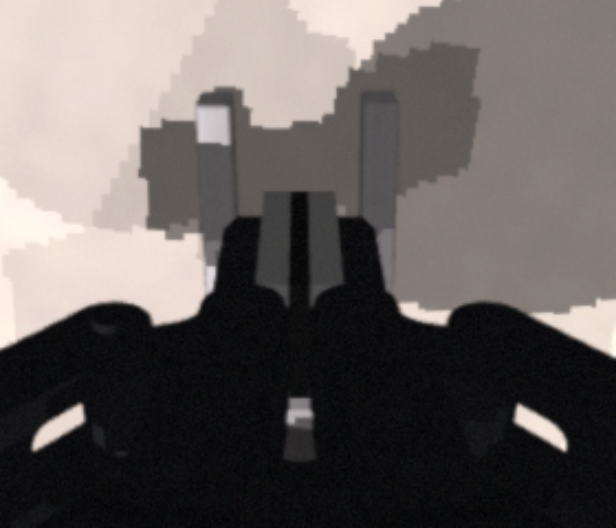

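The fingers are between the guide rails and pushing the hidden post with about 2 N, which matches the drag. I'll continue to the stop.

>>> step_arm(plan="0 0 0 1.5 0.15 0 255; 0 0 0 3 0.3 0 255; 0 0 0 4.5 0.45 0 255; 0 0 0 6 0.6 0 255")

```text
clock: 16.0
eef_pos: [477.4, -176.1, 95.6]
tcp_rot: [3.14, -0.011, -3.036]
contact_force: [-28.8, -9.1, 24.9]
opening: -0.001
grasp_force: 15.2
```

>>> step_arm(plan="0 0 0 1.5 0.15 0 255; 0 0 0 3 0.3 0 255; 0 0 0 4.5 0.45 0 255; 0 0 0 6 0.6 0 255")

```text
clock: 16.4
eef_pos: [477.9, -175.7, 95.3]
tcp_rot: [3.138, -0.021, -3.035]
contact_force: [-47.8, -13.5, 31.3]
opening: -0.0
grasp_force: 25.1
```

The stop came after about 24.5 mm from the expected contact point, so the bolt should be fully closed. Backing off and checking.

>>> step_arm(plan="0 0 0 -12 -1.2 0 255; 0 0 0 -25 -2.5 0 255; 0 0 0 -40 -4 0 255; 0 0 0 -40 -4 30 255; 0 0 0 -40 -4 80 255; 0 0 0 -60 -4 120 255; 0 0 0 -90 -4 140 255; 0 0 0 -90 -4 140 255")

```text
clock: 17.2
eef_pos: [397.3, -179.6, 238.4]
tcp_rot: [-3.139, 0.004, -3.038]
contact_force: [-0.5, -0.3, -0.5]
opening: -0.003
grasp_force: 0.0
```

```bash
python3 - <<'E'
from h import *
snap('top','t9');s=r.sense();print(s['eef_pos'],s['contact_force'])
a,b=ld('t0')['p'],ld('t9')['p']
f=lambda p:cv2.convertScaleAbs(cv2.resize(p[210:305,335:420,::-1],None,fx=4.6,fy=4.6,interpolation=cv2.INTER_CUBIC),alpha=1.5)
cv2.imwrite('pics/c9.png',np.hstack([f(a),f(b)]))
for u,v in((253,258),(378,247),(378,235),(378,259),(366,250),(390,250)):print(u,v,px('t9',u,v))
E
```

```text
[ 398.3 -179.6  237.1] [ 0.5  0.4 -0.4]
253 258 [529.8 181.5  -2.4]
378 247 [ 559.9 -170.7  102.5]
378 235 [ 595.6 -174.7   66.1]
378 259 [ 528.  -173.4   79.1]
366 250 [ 553.2 -141.2   66.2]
390 250 [ 553.7 -207.8   70.2]
```

View pics/c9.png

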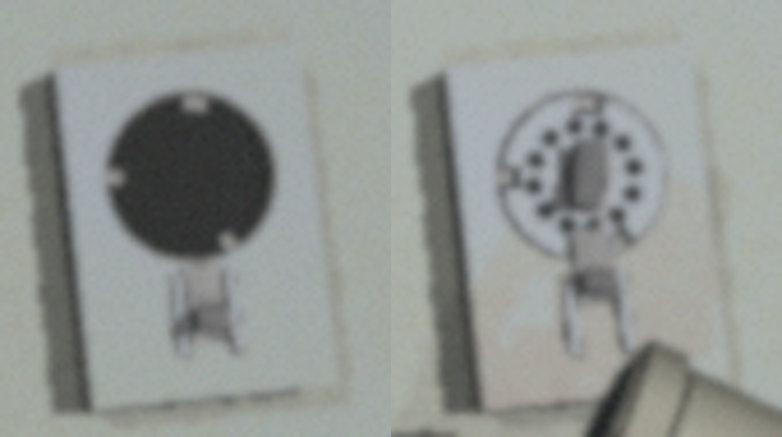

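In the top view the carousel is seated (handle top 102.5 mm, disc about 67 mm), its notches are on the keys and the tongue is over the rim. The arm is clear, so I'm handing in.

```bash
python3 -c "
from rig import r
print(r.sign_off())"
```

```text
the job is handed in; nothing more can be done
None
```

The carousel is fully home over the keys, the bolt is pushed to its stop over the rim, and the job was handed in at about 17 s; no verdict came back. The force reading peaked at about 16 N on entry, when the rim touched the pocket's edge (not the keys), just over the 15 N guide, and at about 59 N with the fingers against the bolt stop.

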